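# Prop open the dial guard and turn the trim dial to its stop

## Task

Use the loose square bar to lever up the sprung clear hood of the bench console and prop it open: lay the bar down in the two cradles beside the dial, its near end down behind the end stop, so that it holds the hood open by itself when you let go. Then turn the dial under the hood gently clockwise (seen from above) until you feel its end stop, without forcing it past, or the cap slips on its shaft. Leave the hood propped open, be gentle with the hood, and do not disturb the bottle and the timer.

Things in the scene. Friction and masses are not known exactly. Their poses are not given: they have to be found in the camera images.
- console: Grey bench console, fixed to the worktop, 200 x 155 mm, its flat grey panel 50 mm above the worktop. Origin on the worktop under the dial's axis; own x points to its rear (the hinge side), y to its left, z up. The housing spans x -92 to +108, y -62 to +93 mm. Its front faces the robot, turned by up to 0.2 rad.
- hood_hinge (a point): Middle of the hood's hinge axis, which runs along the console's y: console x +80, y +21.5, z 58 mm (8 mm above the panel).
- hood (a joint): Hood angle in rad: 0 shut, grows as it opens to the rear, limit 2.1. A spring shuts it from every angle (0.5 N at the lip when shut, some 3 N thrust on the seated bar, which holds it at about 1.71). A thin slippery plate: levering it needs less than 10 N, more than 25 N breaks it.
- hood_lip (a point): Middle of the underside of the hood's front lip. The hood is an L: a flange 58 mm high rises from the hinge, from its top a clear plate 4 mm thick runs 145 mm forward to the aluminium lip. Shut: plate underside 66 mm above the panel (z 116 mm), lip at console x -65, width from y -41 to +84 mm. Open at the front, so a bar can slide in under the lip.
- cradle (a point): Where the underside centre of the bar lies when seated with its near (robot side) end on the end stop: console x +51, y +60, z 74 mm; axes as the console's. Two U-shaped aluminium cradles (console x -39 to -15 and +48 to +66 mm): 18 mm wide inside, flared mouths, floors 24 mm above the panel, walls about 14 mm above the floors, nothing between them.
- end_stop (a point): Upper edge of the end stop (a wall at the near end of the near cradle), inner face: console x -39, y +60, z 84 mm, 10 mm above the cradle floors. The hood pushes the seated bar towards the robot against this wall; the bar's front end, at console x +141 mm, holds the hood. To drop in behind the wall, the bar must be pushed 2 to 7 mm further to the rear than its seat while it is lowered.
- stay: The stay: a loose aluminium bar with dark ends, 180 mm long (its x), 14 x 14 mm, 80 g; origin at the centre of its underside. It starts lying on the worktop to the right of the console. Either end may go first.
- dial_grip (a point): On the dial's axis, 36 mm above the panel (z 86 mm). The dial cap is black: a disc 44 mm across with an upright grip bar on it, 42 mm long (along this point's x), 14 mm thick (its y), from 13 to 45 mm above the panel; a white line marks one end. Axis 60 mm from the cradles' middle line and 80 mm from the hinge.
- dial_shaft (a joint): Turn of the dial's shaft in rad, growing clockwise seen from above. The end stop lies 0.7 to 1.3 rad clockwise of where it starts, its value is not marked and must be felt. Turning takes 0.05 N m.
- dial_cap (a joint): Slip of the dial cap on its shaft in rad, 0 at the start. The cap is held by friction and slips when twisted with more than about 0.4 N m, that is when the dial is forced against its stop; up to 0.12 rad is harmless.
- glass_bottle: Clear glass bottle with a blue cap, 60 mm across, 122 mm high, loose, standing to the right of the console; leave alone. Origin at the centre of its underside.
- timer: White bench timer, 64 x 90 x 18 mm, loose, lying left in front of the console; leave alone. Origin at the centre of its underside.
Mind the look-alikes: they are no part of the job. There is more than one size of the stay; the one meant has the size given above.

How it is judged:
By the outcome, as a careful person would: the job done as asked, in the order asked, and still so for the second after the job is handed in, with the robot touching nothing.
It also fails if it takes over 72 s, if anything falls off the work surface, if the arm or the gripper's body presses on something with over 40 N, if the wrist force passes 120 N, or if a joint passes its speed limit or range.

## Robot

A 6-joint arm with a two-finger parallel gripper is mounted at the origin on a cart in front of the work surface, level with it; the furniture and walls round the work are solid. World frame = base frame: x ahead of the robot, y to its left, z up, the work surface at z = 0. Lengths are in m, angles in rad, forces in N, time in s.
With the tool pointing down it reaches from about 0.275 to 0.725 m from the base axis. Payload 15.9 kg.
Tool frame: the origin (TCP) lies midway between the tips of the shut fingers; the grasp point (between the pads) lies 19 mm behind it (ctrl.grip_depth is the distance from the TCP to the grasp point, in m); z points along the fingers, y is the line along which they close (so a half turn about z gives the same grasp; the last joint's range is limited). The gripper opens to 85 mm and grips with 20 to 120 N. Pads are 22 mm wide; open, the fingers measure 114 mm over their backs; the gripper's body (76 mm by 85 mm) begins 54 mm behind the grasp point. The pads swing forward as they close: fully open they stand 13 mm farther back than shut.
Start: joints at [-1.127, 0.213, -0.034, 1.323, 0, 1.571], TCP at [0.215, -0.452, 0.231] pointing down, gripper open.
Joint ranges: [-2.98, 2.98], [-0.74, 1.72], [-1.14, 1.35], [-2.1, 2.04], [-1.57, 1.44], [-3.14, 3.14]. Speed limits (rad/s): [1.89, 1.89, 2.39, 2.57, 3.14, 3.14].

## Interface

Orientations are given as a unit quaternion [x, y, z, w].
In Python, from station import ctrl gives the robot as it stands.
- The arm moves only by the tool apply_moves, never from a script. Its argument "steps" is a list of rows, each an object with "fingers": the opening, from -1 (shut) to 1 (fully open); "offset": the shift along the tool's x, y, z as a fraction of full scale, a list of three; "roll": the turn about the tool's z as a fraction of full scale. In form: [{"fingers": fingers, "offset": [dx, dy, dz], "roll": roll}, ...]. A call has exactly 5 rows; each row shifts and turns the commanded pose from where the row before left it, along the tool's axes as they then stand; what a row does not reach is not made up. Full scale, the value 1, is 150 mm for a shift and 45 degrees for a turn. A row lasts 1/10 s, in which the tool goes at most 50 mm and 8.59 degrees, less where a joint would pass 70% of its speed; a pose out of reach is approached as far as the arm can. A call with a number of a shift or a turn outside -1 to 1 is refused whole. A call with a gripper value outside its range is refused whole. The fingers move at their own pace and stop on an object; "newtons" is the grip in N (left out, the last holds). Time passes only in rows, so rows that do not move let the fingers close, or fill a call up. It gives the time, the measured TCP pose, the force, the opening and the grip force at its end, in the units of the state.
- ctrl.read_state(): the state, without advancing time (a new reading comes with each control period).
- ctrl.snapshot(name): name is "scene" or "side" or "wrist"; returns the picture (420x560x3 uint8, red, green, blue); there is no depth.
- ctrl.get_calibration(name): a dict with "fx", "fy", "cx", "cy" (pixels), "xyz" and "rotation" of the camera in the world; the wrist camera has in their place "tool_from_camera" (4x4, takes a point from camera to tool coordinates, whose origin is the TCP and whose axes are the flange's). Camera axes: x right, y down, z forward; pixel columns grow to the right and rows downward; lengths in m; the calibration is good to about 2 mm. The wrist camera is an equidistant fisheye: a pixel r from the principal point sees the ray r / f radians off the axis. A picture is of the moment at which its call begins: read the wrist's pose just before it. get_calibration takes no time and is no camera call.
- ctrl.job_done(): hands the job in; it is judged then, once.
The state is a dict: "clock": time; "qpos": joint angles; "joint_vel": joint speeds; "joint_efforts": joint torques, N m; "eef_pos": TCP position; "eef_rot": TCP orientation; "wrist_force": force on the tool from outside, world axes, zero at the start; "ft_torque": the same for the moment, N m; "finger_gap": finger opening in m; "finger_force": force on a finger pad.
Only numpy, scipy, OpenCV 4.12 (cv2) and the standard library are available. Lean on these libraries where they do the work, as an engineer would, in place of code of your own. Each camera call takes 0.05 s, during which the arm holds its last target. There are 200 camera calls.

## Working session

There is one attempt and no reset: what is moved stays moved. The work goes in short steps, Python scripts to look and compute and a tool call to move; the robot and the scene stay as the last step left them, time stands still between calls to the robot, and variables do not carry over. Pictures are saved under pics/ and viewed, at most 11 in all, crops included, and the job is handed in when it is done.

Besides the shell and the picture viewer there is one more tool, called by a JSON object that holds its "name" and its "arguments", one argument or row to a line. apply_moves: Moves the arm, as the interface text tells. Shift numbers are shares of 150 mm and turn numbers shares of 45 degrees, none past 1 either way. Its arguments: {"type":"object","properties":{"steps":{"type":"array"},"newtons":{"type":"number"}},"required":["steps"]}

```bash
ls; mkdir -p pics; python3 - <<'E'
from station import ctrl
import cv2,numpy as np
np.set_printoptions(precision=4,suppress=True)
print(ctrl.read_state())
for n in("scene","side"):
    im=ctrl.snapshot(n); cv2.imwrite(f"pics/{n}0.png",im[:,:,::-1]); print(n,ctrl.get_calibration(n))
print(ctrl.get_calibration("wrist"))
a=cv2.imread("pics/scene0.png")
E
```

```text
pics
{'clock': 0.0, 'qpos': array([-1.127 ,  0.2134, -0.035 ,  1.3235, -0.    ,  1.5708]), 'joint_vel': array([ 0.0003, -0.0008, -0.0001, -0.0007, -0.    , -0.0001]), 'joint_efforts': array([  0.0041, -68.6165,  48.7119,   0.0174,   0.0002,  -0.    ]), 'eef_pos': array([ 0.2145, -0.4513,  0.2308]), 'eef_rot': array([ 0.9755,  0.2201, -0.0001, -0.0005]), 'wrist_force': array([0.0539, 0.0758, 0.1499]), 'ft_torque': array([-0.004 ,  0.0315, -0.0269]), 'finger_force': 0.0, 'finger_gap': 0.08535437633845985}
scene {'fx': 522.386455950814, 'fy': 522.386455950814, 'cx': 283.7043106282006, 'cy': 207.91206668759614, 'xyz': array([-0.6095, -0.651 ,  0.7561]), 'rotation': array([ 0.7376, -0.439 ,  0.2751, -0.433 ])}
side {'fx': 544.1579705945628, 'fy': 544.1579705945628, 'cx': 282.13570574816947, 'cy': 209.38349091401622, 'xyz': array([ 0.3788, -0.861 ,  1.3385]), 'rotation': array([ 0.9576, -0.0651,  0.0273, -0.2793])}
{'fx': 325.19226210127806, 'fy': 325.19226210127806, 'cx': 279.774375600791, 'cy': 210.17054574236025, 'tool_from_camera': array([[-0.001 , -0.9473, -0.3203,  0.0838],
       [ 1.    , -0.0009, -0.0004,  0.001 ],
       [ 0.0001, -0.3203,  0.9473, -0.1438],
       [ 0.    ,  0.    ,  0.    ,  1.    ]])}
```

View pics/scene0.png

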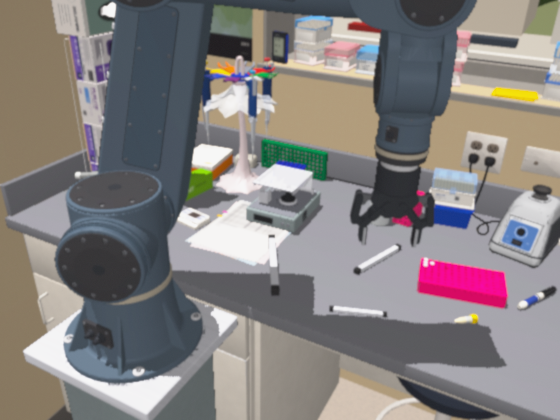

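View pics/side0.png

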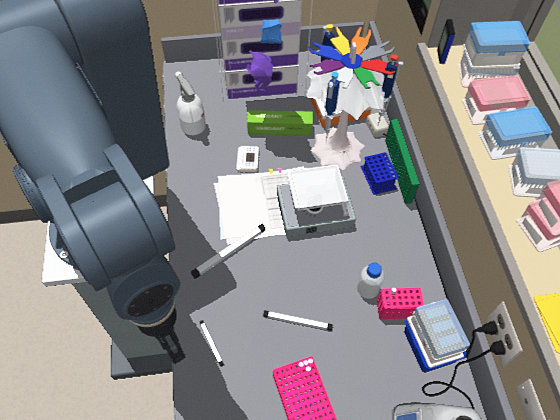

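The side view shows the console near (316,203), the bottle at (372,280) and the timer at (248,158). There are three candidate bars: A (193,273)-(264,228), B (265,314)-(331,327) and C (201,322)-(222,364). I'll measure their lengths by casting rays and confirm with an enlarged crop.

```bash
cat > h.py <<'E'
from station import ctrl
import cv2,numpy as np
from scipy.spatial.transform import Rotation as R
np.set_printoptions(precision=4,suppress=True)
def ray(cam,p,st=None):
    c=ctrl.get_calibration(cam); u=(np.array(p,float)-[c['cx'],c['cy']])/[c['fx'],c['fy']]
    if cam!="wrist":
        r=c['rotation']; M=R.from_quat(r).as_matrix() if np.size(r)==4 else np.array(r)
        return np.array(c['xyz']),M@np.r_[u,1]
    t=np.linalg.norm(u); d=np.r_[u/max(t,1e-9)*np.sin(t),np.cos(t)]
    T=c['tool_from_camera']; M=R.from_quat(st['eef_rot']).as_matrix()
    return M@T[:3,3]+st['eef_pos'],M@T[:3,:3]@d
def onz(cam,p,z,st=None):
    o,d=ray(cam,p,st); return o+d*(z-o[2])/d[2]
def proj(cam,X,st=None):
    c=ctrl.get_calibration(cam)
    if cam!="wrist":
        q=R.from_quat(c['rotation']).inv().apply(np.array(X)-c['xyz'])
        return q[:2]/q[2]*c['fx']+[c['cx'],c['cy']]
    T=c['tool_from_camera']; M=R.from_quat(st['eef_rot']).as_matrix()
    q=T[:3,:3].T@(M.T@(np.array(X)-st['eef_pos'])-T[:3,3]); r=np.hypot(q[0],q[1])
    return q[:2]/r*np.arctan2(r,q[2])*c['fx']+[c['cx'],c['cy']]
E
python3 - <<'E'
from h import *
for n,a,b in(("A",(193,273),(264,228)),("B",(265,314),(331,327)),("C",(201,322),(222,364))):
    P,Q=onz("side",a,.012),onz("side",b,.012); print(n,P,Q,np.linalg.norm(P-Q))
im=cv2.imread("pics/side0.png")
c1=cv2.resize(im[155:245,265:365],(400,360),interpolation=2)
c2=cv2.resize(im[215:375,185:345],(400,400),interpolation=2)[:360]
cv2.imwrite("pics/crop1.png",np.hstack([c1,c2]))
E
```

```text
A [ 0.2528 -0.1942  0.012 ] [ 0.4588 -0.0798  0.012 ] 0.23563101055990365
B [ 0.43   -0.3354  0.012 ] [ 0.5921 -0.3926  0.012 ] 0.1719362284978211
C [ 0.2657 -0.335   0.012 ] [ 0.31   -0.4496  0.012 ] 0.12279762618520677
```

View pics/crop1.png

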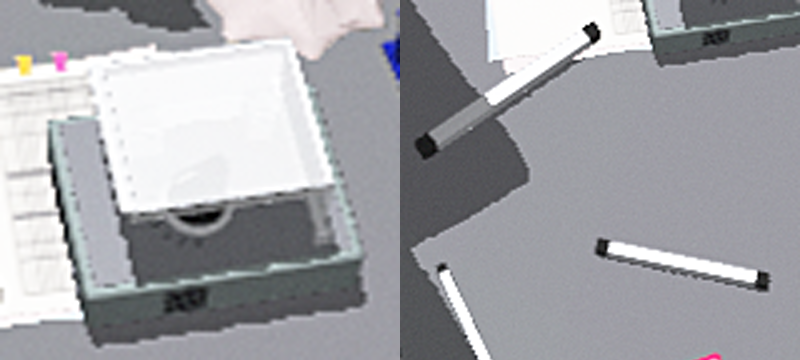

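Bars: A is about 236 mm, B about 172 mm (near 180) and C about 123 mm. B (265,314)-(331,327) is the one meant: it is the right length, and the crop shows dark ends and that it lies to the right of the console. Next, the console pose from its top corners. In the crop these are front-left (50,125), front-right (88,297) and rear-right (360,260).

```bash
python3 - <<'E'
from h import *
f=lambda c:(265+c[0]/4-.4,155+c[1]/4-.4)
FL,FR,RR=[onz("side",f(c),.05) for c in((50,125),(88,297),(360,260))]
print(FL,FR,RR,np.linalg.norm(FL-FR),np.linalg.norm(RR-FR))
y=FL-FR;x=RR-FR; print("yaw",np.arctan2(-y[0],y[1]),np.arctan2(x[1],x[0]))
# bar B blob
im=ctrl.snapshot("side"); hsv=cv2.cvtColor(im,cv2.COLOR_RGB2HSV)
m=np.zeros(im.shape[:2],np.uint8); m[305:335,258:338]=1
g=cv2.cvtColor(im,cv2.COLOR_RGB2GRAY)
w=((g>180)&(m>0)).astype(np.uint8); print(cv2.minAreaRect(cv2.findNonZero(w)))
P=onz("side",cv2.minAreaRect(cv2.findNonZero(w))[0],.012);print(P)
print(onz("side",(372,297),0))
E
```

```text
[0.5113 0.0333 0.05  ] [ 0.5178 -0.113   0.05  ] [ 0.7098 -0.1081  0.05  ] 0.14639613449429428 0.19213052719951768
yaw 0.0438932889783948 0.02522216136295971
((297.6539611816406, 319.2560119628906), (60.20762634277344, 5.098906993865967), 11.689370155334473)
[ 0.5112 -0.3607  0.012 ]
[ 0.7177 -0.3213  0.    ]
```

{"name": "apply_moves", "arguments": {
  "steps": [
    {"fingers": 1, "offset": [0.33, 0, 0], "roll": 0},
    {"fingers": 1, "offset": [0.33, 0, 0], "roll": 0},
    {"fingers": 1, "offset": [0.33, 0, 0], "roll": 0},
    {"fingers": 1, "offset": [0.33, 0, 0], "roll": 0},
    {"fingers": 1, "offset": [0.33, 0, 0], "roll": 0}
  ],
  "newtons": 100
}}

```text
clock: 0.65
eef_pos: [0.4398, -0.344, 0.2312]
eef_rot: [0.975, 0.22, -0.0, -0.0]
wrist_force: [-0.0, -1.7, 0.4]
finger_gap: 0.0855
finger_force: 0.0
```

{"name": "apply_moves", "arguments": {
  "steps": [
    {"fingers": 1, "offset": [0.175, 0.095, 0], "roll": 0.19},
    {"fingers": 1, "offset": [0, 0, 0.13], "roll": 0.19},
    {"fingers": 1, "offset": [0, 0, 0.13], "roll": 0.19},
    {"fingers": 1, "offset": [0, 0, 0.13], "roll": 0.19},
    {"fingers": 1, "offset": [0, 0, 0.13], "roll": 0.19}
  ]
}}

```text
clock: 1.15
eef_pos: [0.4679, -0.3467, 0.1522]
eef_rot: [0.988, -0.154, -0.0, -0.0]
wrist_force: [0.5, 0.2, 1.1]
finger_gap: 0.0857
finger_force: 0.0
```

```bash
cat >> h.py <<'E'
def tool(st):
    X=R.from_quat(st['eef_rot']).as_matrix()[:,0]; return np.arctan2(X[1],X[0])
def go(st,xyz,a):
    "print offset (units) to reach tool xyz at yaw a"
    d=R.from_quat(st['eef_rot']).as_matrix().T@(np.array(xyz)-st['eef_pos'])
    print("t",round(st['clock'],2),"pos",st['eef_pos'],"a",round(tool(st),4),"off",d/.15,"roll",round((tool(st)-a)/(np.pi/4),3))
E
python3 - <<'E'
from h import *
s=ctrl.read_state(); im=ctrl.snapshot("wrist"); cv2.imwrite("pics/w1.png",im[:,:,::-1])
go(s,(.468,-.346,.15),-.34); print(proj("wrist",(.511,-.361,.012),s))
E
```

```text
t 1.15 pos [ 0.4679 -0.3467  0.1522] a -0.3083 off [-0.001  -0.0044  0.0146] roll 0.04
[280.7866 148.0659]
```

View pics/w1.png

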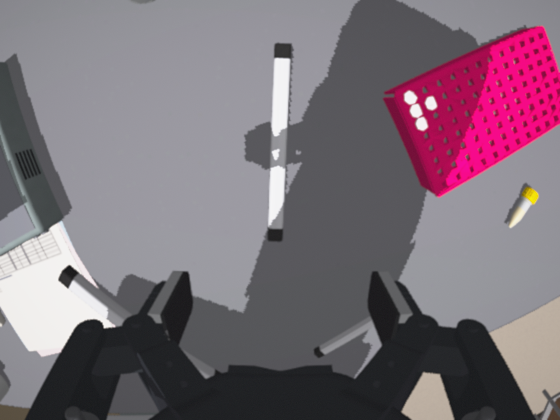

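The wrist view shows the bar from (283,44) to (275,241), with dark ends. The front vent of the console is at the left edge, around (27,163).

```bash
python3 - <<'E'
from h import *
s=ctrl.read_state()
P,Q=onz("wrist",(283.5,44),.014,s),onz("wrist",(275,241),.014,s)
c=(P+Q)/2; a=np.arctan2(*(P-Q)[1::-1]); print(P,Q,np.linalg.norm(P-Q),a)
g=c-.047*np.array([np.cos(a),np.sin(a),0]); print(c,g)
go(s,(g[0],g[1],.008),a)
E
```

```text
[ 0.5947 -0.391   0.014 ] [ 0.429  -0.3282  0.014 ] 0.17716387463379274 -0.36243986904316594
[ 0.5119 -0.3596  0.014 ] [ 0.4679 -0.3429  0.014 ]
t 1.2 pos [ 0.4668 -0.3459  0.1491] a -0.3186 off [ 0.0046 -0.0201  0.9406] roll 0.056
```

{"name": "apply_moves", "arguments": {
  "steps": [
    {"fingers": 0, "offset": [0.005, -0.02, 0.26], "roll": 0.055},
    {"fingers": 0, "offset": [0, 0, 0.26], "roll": 0},
    {"fingers": 0, "offset": [0, 0, 0.26], "roll": 0},
    {"fingers": 0, "offset": [0, 0, 0.18], "roll": 0},
    {"fingers": 0, "offset": [0, 0, 0], "roll": 0}
  ]
}}

```text
clock: 1.7
eef_pos: [0.4675, -0.3427, 0.0062]
eef_rot: [0.985, -0.171, -0.003, -0.001]
wrist_force: [-0.4, 0.2, 0.2]
finger_gap: 0.0427
finger_force: 0.0
```

{"name": "apply_moves", "arguments": {
  "steps": [
    {"fingers": -1, "offset": [0, 0, 0], "roll": 0},
    {"fingers": -1, "offset": [0, 0, 0], "roll": 0},
    {"fingers": -1, "offset": [0, 0, 0], "roll": 0},
    {"fingers": -1, "offset": [0, 0, 0], "roll": 0},
    {"fingers": -1, "offset": [0, 0, 0], "roll": 0}
  ],
  "newtons": 100
}}

```text
clock: 2.2
eef_pos: [0.4708, -0.3451, 0.0117]
eef_rot: [0.985, -0.172, 0.001, 0.001]
wrist_force: [-2.6, 1.6, 8.0]
finger_gap: 0.0084
finger_force: 98.4
```

```bash
python3 - <<'E'
from h import *
s=ctrl.read_state(); print(s['finger_gap'],s['finger_force'],s['eef_pos'],s['wrist_force'])
im=ctrl.snapshot("wrist"); a=im[:,:,::-1][60:420,130:430]
b=ctrl.snapshot("side")[:,:,::-1][250:370,220:360]
cv2.imwrite("pics/w2.png",np.hstack([a,cv2.resize(b,(420,360),interpolation=2)]))
E
```

```text
0.00844144243434532 98.38999696075916 [ 0.4708 -0.3451  0.0117] [-2.5516  1.5874  7.9571]
```

View pics/w2.png

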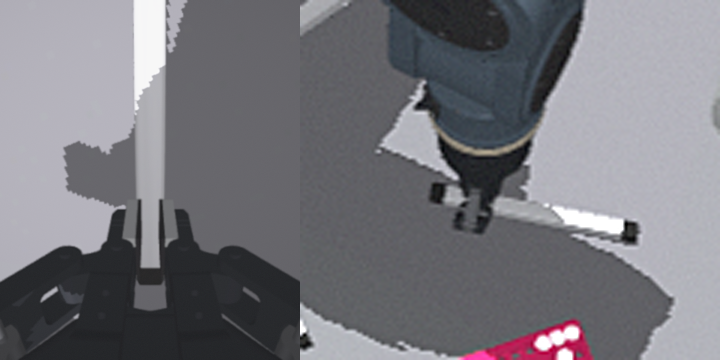

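The bar sits between the pads, but the gap reads small. I'll lift it and check.

{"name": "apply_moves", "arguments": {
  "steps": [
    {"fingers": -1, "offset": [0, 0, -0.1], "roll": 0},
    {"fingers": -1, "offset": [0, 0, -0.1], "roll": 0},
    {"fingers": -1, "offset": [0, 0, -0.15], "roll": 0},
    {"fingers": -1, "offset": [0, 0, -0.15], "roll": 0},
    {"fingers": -1, "offset": [0, 0, 0], "roll": 0}
  ],
  "newtons": 60
}}

```text
clock: 2.8
eef_pos: [0.4716, -0.3457, 0.0889]
eef_rot: [0.985, -0.172, 0.003, 0.001]
wrist_force: [-0.0, -0.3, -0.7]
finger_gap: 0.0087
finger_force: 96.5
```

```bash
python3 - <<'E'
from h import *
s=ctrl.read_state(); print(s['finger_gap'],s['finger_force'],s['eef_pos'],s['wrist_force'],s['ft_torque'],tool(s))
a=ctrl.snapshot("wrist")[:,:,::-1][0:420,130:430]
b=ctrl.snapshot("scene")[:,:,::-1][130:340,250:500]
cv2.imwrite("pics/w3.png",np.hstack([a,cv2.resize(b,(500,420),interpolation=2)]))
E
```

```text
0.008721824054685122 96.47091871127486 [ 0.4716 -0.3457  0.0889] [-0.0148 -0.2549 -0.6757] [-0.0679 -0.0003 -0.0082] -0.3450177507824704
```

View pics/w3.png

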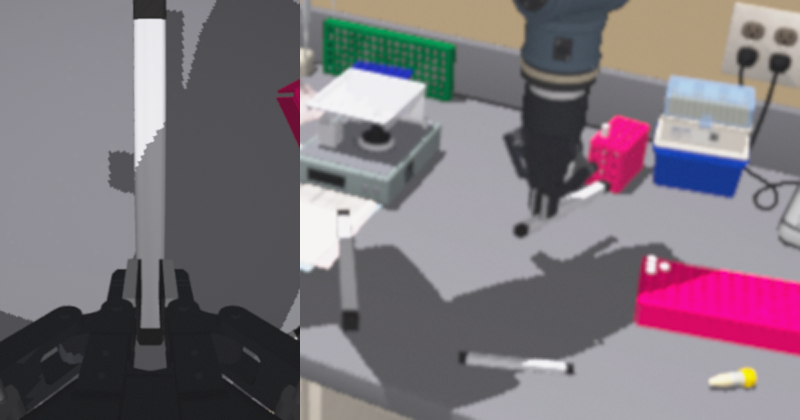

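```bash
python3 - <<'E'
from h import *
from scipy.optimize import least_squares
s=ctrl.read_state(); im=ctrl.snapshot("wrist"); g=cv2.cvtColor(im,cv2.COLOR_RGB2GRAY)
print("col280",g[0:40:2,280]); print("near",g[300:360:3,280])
for r in (30,60,90,120,150,200,240):
    row=im[r,230:330].astype(int).sum(1); d=np.diff(row); print(r,[(230+i,d[i]) for i in np.where(abs(d)>60)[0]])
b=ctrl.snapshot("side"); cv2.imwrite("pics/s4.png",b[:,:,::-1])
# dark end length, from first picture
w=cv2.cvtColor(cv2.imread("pics/w1.png"),6); print(w[36:66:2,283],w[222:250:2,276])
E
```

```text
col280 [ 48  47  47  49  49  49  48  51  48  96 231 234 234 234 234 234 235 234
 234 235]
near [132 132 132 132 130 131 131 130 130 113  30  32  34  32  34  60  81  81
  81  81]
30 [(np.int64(263), np.int64(126)), (np.int64(264), np.int64(70)), (np.int64(293), np.int64(-82)), (np.int64(294), np.int64(-133)), (np.int64(295), np.int64(-134)), (np.int64(312), np.int64(101))]
60 [(np.int64(263), np.int64(107)), (np.int64(264), np.int64(81)), (np.int64(293), np.int64(-68)), (np.int64(294), np.int64(-139)), (np.int64(295), np.int64(-151)), (np.int64(311), np.int64(76)), (np.int64(312), np.int64(76))]
90 [(np.int64(263), np.int64(124)), (np.int64(264), np.int64(85)), (np.int64(293), np.int64(-71)), (np.int64(294), np.int64(-124)), (np.int64(295), np.int64(-146))]
120 [(np.int64(263), np.int64(78)), (np.int64(264), np.int64(143)), (np.int64(293), np.int64(-64)), (np.int64(294), np.int64(-141)), (np.int64(295), np.int64(-148))]
150 [(np.int64(246), np.int64(61)), (np.int64(263), np.int64(73)), (np.int64(264), np.int64(104)), (np.int64(273), np.int64(-90))]
200 []
240 []
[150 150 152 143  56  53  53  54  55  54  51 186 244 243 243] [141 140 142 116  34  35  36  34  35  41  86  89  89  89]
```

```bash
python3 - <<'E'
from h import *
from scipy.optimize import least_squares
s1=dict(eef_pos=np.array([.4668,-.3459,.1491]),eef_rot=R.from_euler('z',-.3186).as_quat()); s1['eef_rot']=(R.from_euler('z',-.3186)*R.from_euler('x',np.pi)).as_quat()
e1=np.linalg.norm(onz("wrist",(283,43.5),.014,s1)-onz("wrist",(283,58),.014,s1)); e2=np.linalg.norm(onz("wrist",(276,229.5),.014,s1)-onz("wrist",(276,241),.014,s1)); print(e1,e2)
e=.0135
T=ctrl.get_calibration("wrist"); M=T['tool_from_camera']
def row(x,z):
    q=M[:3,:3].T@(np.array([x,0,z])-M[:3,3]); r=np.hypot(q[0],q[1]); return q[1]/r*np.arctan2(r,q[2])*T['fy']+T['cy']
def f(p):
    u,h,ph=p # near end top at tool x=u, h above TCP; tilt up at far end ph
    pt=lambda l:row(u+l*np.cos(ph),-(h+l*np.sin(ph)))
    return [pt(0)-345,pt(e)-328,pt(.18-e)-18]
print(least_squares(f,[-.043,.01,0],x_scale=[.01,.01,.1]).x)
for e in(.012,.015): print(least_squares(f,[-.043,.01,0],x_scale=[.01,.01,.1]).x)
for ph in(-.05,0,.05):
    r=least_squares(lambda p:np.array(f([p[0],p[1],ph]))[[0,2]],[-.043,.01],x_scale=.01);print(ph,r.x)
s=ctrl.read_state()
print(ctrl.get_calibration('side')['xyz'])
E
```

```text
0.012777994892399903 0.011662656885455468
[-0.0457  0.0019  0.0425]
[-0.0425  0.0053 -0.0742]
[-0.0467  0.0007  0.1406]
-0.05 [-0.0413  0.0067]
0 [-0.0432  0.0046]
0.05 [-0.0447  0.0029]
[ 0.3788 -0.861   1.3385]
```

{"name": "apply_moves", "arguments": {
  "steps": [
    {"fingers": -1, "offset": [0, 0, 0.25], "roll": 0},
    {"fingers": -1, "offset": [0, 0, 0.25], "roll": 0},
    {"fingers": -0.45, "offset": [0, 0, 0], "roll": 0},
    {"fingers": -0.45, "offset": [0, 0, 0.0], "roll": 0},
    {"fingers": -0.45, "offset": [0, 0, 0.08], "roll": 0}
  ],
  "newtons": 40
}}

```text
clock: 3.5
eef_pos: [0.4712, -0.3454, -0.0006]
eef_rot: [0.985, -0.172, 0.002, 0.001]
wrist_force: [-6.3, 6.1, 171.1]
finger_gap: 0.0234
finger_force: 97.6
```

```bash
python3 - <<'E'
from h import *
s=ctrl.read_state(); go(s,(s['eef_pos'][0],s['eef_pos'][1],0.0005),-.345);print(s['finger_gap'],s['wrist_force'])
E
```

```text
t 3.5 pos [ 0.4712 -0.3454 -0.0006] a -0.3455 off [ 0.      0.     -0.0071] roll -0.001
0.023390564185620955 [ -6.3169   6.1045 171.1481]
```

The wrist force spiked, so I'm backing off upward right away.

{"name": "apply_moves", "arguments": {
  "steps": [
    {"fingers": -0.45, "offset": [0, 0, -0.05], "roll": 0},
    {"fingers": -0.45, "offset": [0, 0, -0.03], "roll": 0},
    {"fingers": -0.45, "offset": [0, 0, 0], "roll": 0},
    {"fingers": -0.45, "offset": [0, 0, 0], "roll": 0},
    {"fingers": -0.45, "offset": [0, 0, 0], "roll": 0}
  ]
}}

```text
clock: 4.0
eef_pos: [0.4696, -0.3442, 0.0091]
eef_rot: [0.985, -0.172, -0.0, -0.0]
wrist_force: [0.5, -0.0, 1.3]
finger_gap: 0.0236
finger_force: 0.0
```

```bash
python3 - <<'E'
from h import *
s=ctrl.read_state(); print(s['finger_gap'],s['finger_force'],s['eef_pos'],s['wrist_force'])
a=ctrl.snapshot("wrist")[:,:,::-1][0:420,130:430]
b=ctrl.snapshot("side")[:,:,::-1][250:390,220:380]
cv2.imwrite("pics/w5.png",np.hstack([a,cv2.resize(b,(480,420),interpolation=2)]))
E
```

```text
0.02361803153077582 0.0 [ 0.4696 -0.3442  0.0091] [ 0.4589 -0.0372  1.2907]
```

View pics/w5.png

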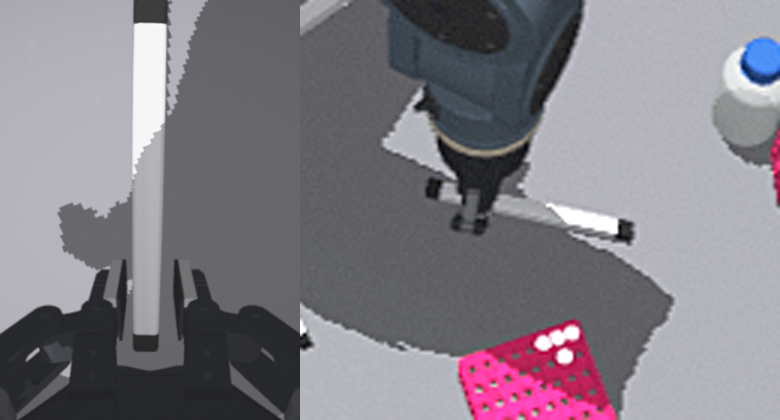

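{"name": "apply_moves", "arguments": {
  "steps": [
    {"fingers": -0.45, "offset": [0, 0, 0.015], "roll": 0},
    {"fingers": -0.55, "offset": [0, 0, 0.01], "roll": 0},
    {"fingers": -1, "offset": [0, 0, 0], "roll": 0},
    {"fingers": -1, "offset": [0, 0, 0], "roll": 0},
    {"fingers": -1, "offset": [0, 0, 0], "roll": 0}
  ],
  "newtons": 40
}}

```text
clock: 4.6
eef_pos: [0.4696, -0.3442, 0.0055]
eef_rot: [0.985, -0.172, -0.0, -0.0]
wrist_force: [-0.1, 0.7, -0.4]
finger_gap: 0.0128
finger_force: 39.5
```

{"name": "apply_moves", "arguments": {
  "steps": [
    {"fingers": -1, "offset": [0, 0, -0.15], "roll": 0},
    {"fingers": -1, "offset": [0, 0, -0.3], "roll": 0},
    {"fingers": -1, "offset": [0, 0, -0.3], "roll": -0.16},
    {"fingers": -1, "offset": [0, 0, -0.3], "roll": -0.16},
    {"fingers": -1, "offset": [0, 0, -0.3], "roll": -0.16}
  ]
}}

```text
clock: 5.1
eef_pos: [0.4693, -0.344, 0.2101]
eef_rot: [1.0, 0.018, 0.0, 0.0]
wrist_force: [0.6, -1.3, -0.5]
finger_gap: 0.0124
finger_force: 39.5
```

{"name": "apply_moves", "arguments": {
  "steps": [
    {"fingers": -1, "offset": [0.05, -0.2, -0.28], "roll": 0},
    {"fingers": -1, "offset": [0.1, -0.3, 0], "roll": 0},
    {"fingers": -1, "offset": [0.1, -0.3, 0], "roll": 0},
    {"fingers": -1, "offset": [0.05, -0.3, 0], "roll": 0},
    {"fingers": -1, "offset": [0, -0.1, 0], "roll": 0}
  ]
}}

```text
clock: 5.6
eef_pos: [0.5091, -0.1607, 0.2485]
eef_rot: [1.0, 0.017, 0.0, -0.0]
wrist_force: [-0.1, -0.2, -1.4]
finger_gap: 0.0126
finger_force: 39.5
```

```bash
python3 - <<'E'
from h import *
s=ctrl.read_state(); go(s,(.51,-.165,.25),.03); print(s['finger_gap'],s['finger_force'],s['wrist_force'],s['ft_torque'])
a=ctrl.snapshot("wrist")[:,:,::-1]; np.save("w6.npy",np.r_[s['eef_pos'],s['eef_rot']])
cv2.imwrite("pics/w6.png",a)
E
```

```text
t 5.6 pos [ 0.5091 -0.1607  0.2485] a 0.0344 off [ 0.005   0.0289 -0.0103] roll 0.006
0.012621596407894514 39.51438903808594 [-0.1104 -0.2004 -1.3945] [-0.0002  0.0125  0.0052]
```

View pics/w6.png

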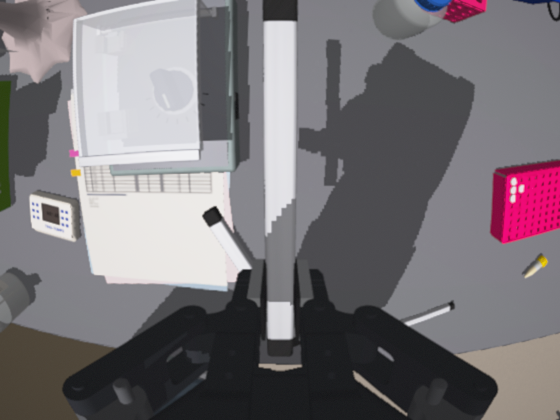

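The wrist view shows the console at the upper left: the front right top corner near (234,167), the hood plate between columns 78 and 199, the dial at (173,88), and the cradles seen through the plate around (105,40) and (100,128). The bar is held straight.

```bash
python3 - <<'E'
import cv2
a=cv2.imread("pics/w6.png")[0:180,65:250]
c=cv2.resize(a,None,fx=3.3,fy=3.3,interpolation=2); 
for i in range(0,185,20): cv2.putText(c,str(65+i),(int(i*3.3),8),0,.3,(0,0,255),1); cv2.line(c,(int(i*3.3),9),(int(i*3.3),16),(0,0,255),1)
for i in range(20,180,20): cv2.putText(c,str(i),(0,int(i*3.3)+3),0,.3,(0,0,255),1); cv2.line(c,(18,int(i*3.3)),(26,int(i*3.3)),(0,0,255),1)
cv2.imwrite("pics/c7.png",c)
E
```

```text
(no output)
```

View pics/c7.png

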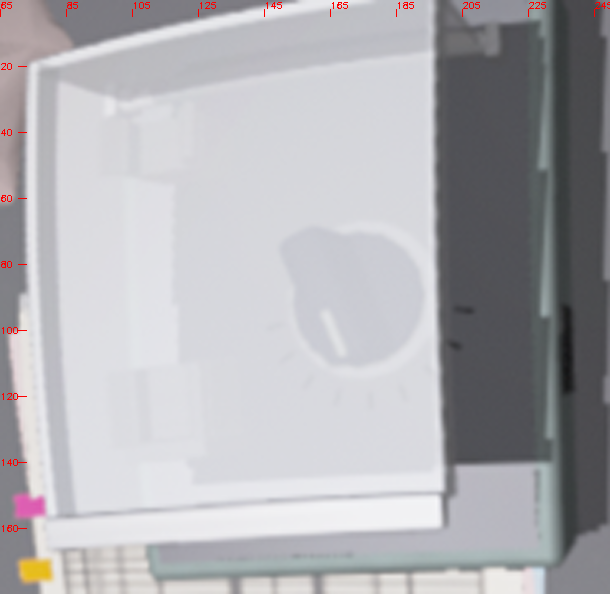

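```bash
cat > m.py <<'E'
from h import *
v=np.load("w6.npy"); s=dict(eef_pos=v[:3],eef_rot=v[3:])
p=lambda c,z:onz("wrist",(65+c[0]/3.3-.35,c[1]/3.3-.35),z,s)
if __name__=="__main__":
    for n,c,z in(("dial",(362,299),.05),("lipFL",(50,548),.12),("lipFR",(441,527),.12),("lipBL",(45,517),.12),("lipBR",(443,493),.12),("frontL",(155,572),.05),("frontR",(550,567),.05),
        ("ncrFL",(112,455),.088),("ncrFR",(205,452),.088),("ncrBR",(200,364),.088),("rcrFL",(103,178),.088),("rcrFR",(187,176),.088),("rcrBL",(108,97),.088),("disc",(360,296),.063)):
        print(n,p(c,z))
E
python3 m.py
```

```text
dial [ 0.6085 -0.0451  0.05  ]
lipFL [0.5402 0.0346 0.12  ]
lipFR [ 0.5451 -0.0892  0.12  ]
lipBL [0.5495 0.0354 0.12  ]
lipBR [ 0.5541 -0.09    0.12  ]
frontL [0.517  0.0377 0.05  ]
frontR [ 0.5199 -0.108   0.05  ]
ncrFL [0.5635 0.0291 0.088 ]
ncrFR [ 0.5631 -0.0053  0.088 ]
ncrBR [ 0.5902 -0.0045  0.088 ]
rcrFL [0.652  0.0311 0.088 ]
rcrFR [0.6487 0.0003 0.088 ]
rcrBL [0.6786 0.0306 0.088 ]
disc [ 0.6089 -0.0487  0.063 ]
```

```bash
python3 - <<'E'
from m import *
g=cv2.imread("pics/w6.png",0); print(g[8:30:2,280],g[325:372:3,280])
for r in(30,100,160): 
    d=np.diff(cv2.imread("pics/w6.png").astype(int).sum(2)[r,240:320]); print(r,240+np.argmax(d),240+np.argmin(d))
M=R.from_quat(s['eef_rot']).as_matrix()
for px in((280,342),(280,355),(280,19)):
    print(px,[M.T@(onz("wrist",px,s['eef_pos'][2]+h,s)-s['eef_pos']) for h in(.0065,.0085,.0105)])
E
```

```text
[ 45  46  46  44  46  42 116 223 224 224 224] [214 214 213 213 212  71  46  46  44  46  46  74  73  91 160 118]
30 263 295
100 263 295
160 263 295
(280, 342) [array([-0.0392,  0.0004, -0.0065]), array([-0.0374,  0.0004, -0.0085]), array([-0.0356,  0.0004, -0.0105])]
(280, 355) [array([-0.0494,  0.0004, -0.0065]), array([-0.0475,  0.0004, -0.0085]), array([-0.0456,  0.0004, -0.0105])]
(280, 19) [array([ 0.1209,  0.0005, -0.0065]), array([ 0.1203,  0.0005, -0.0085]), array([ 0.1198,  0.0005, -0.0105])]
```

```bash
cat >> h.py <<'E'
O=np.array([.609,-.047]); PSI=.037
def con(x,y,z):
    c,s=np.cos(PSI),np.sin(PSI); return np.array([O[0]+c*x-s*y,O[1]+s*x+c*y,z])
def tocon(p):
    c,s=np.cos(PSI),np.sin(PSI); d=np.array(p[:2])-O; return np.array([c*d[0]+s*d[1],-s*d[0]+c*d[1],p[2]])
E
python3 - <<'E'
from h import *
path=[(-40,104),(-30,125),(-15,150),(10,172),(45,180),(80,178),(110,165),(135,145),(150,118),(147,100),(145,88)]
for x,zt in path:
    b=max((lambda r,th:(th+np.arccos(min(1,58/r)),r))(np.hypot(x-80,z-58),np.arctan2(x-80,z-58)) for z in(zt,zt-14))
    t=b[0]; r=b[1]; s_=145-np.sqrt(max(0,r*r-58**2))
    lip=(80-145*np.cos(t)+58*np.sin(t),58+145*np.sin(t)+58*np.cos(t))
    print((x,zt),"th %.2f s %.0f"%(t,s_),"lip %.0f %.0f"%lip,"lip rel cam %.0f %.0f"%(lip[0]-(x-133+84),lip[1]-(zt-8.5+144)))
s=ctrl.read_state()
go(s,con(-235,60,.25),PSI); print(con(-235,60,.25),con(8,60,.0795),con(0,0,.08))
E
```

```text
(-40, 104) th -0.10 s 30 lip -70 101 lip rel cam 19 -139
(-30, 125) th 0.08 s 30 lip -60 127 lip rel cam 19 -133
(-15, 150) th 0.32 s 26 lip -40 158 lip rel cam 24 -127
(10, 172) th 0.57 s 24 lip -11 185 lip rel cam 28 -122
(45, 180) th 0.82 s 32 lip 23 203 lip rel cam 27 -112
(80, 178) th 1.07 s 40 lip 61 213 lip rel cam 30 -101
(110, 165) th 1.30 s 50 lip 96 213 lip rel cam 35 -87
(135, 145) th 1.54 s 60 lip 133 205 lip rel cam 47 -76
(150, 118) th 1.80 s 85 lip 169 186 lip rel cam 68 -67
(147, 100) th 1.82 s 101 lip 172 184 lip rel cam 74 -51
(145, 88) th 1.85 s 112 lip 176 181 lip rel cam 80 -42
t 5.65 pos [ 0.5088 -0.1604  0.2486] a 0.0348 off [-1566.8436  -397.3069    -0.1051] roll -0.003
[-236.4497   51.2189    0.25  ] [ 6.384  60.2079  0.0795] [ 0.609 -0.047  0.08 ]
```

```bash
python3 - <<'E'
from h import *
s=ctrl.read_state()
print(tocon(s['eef_pos']));go(s,con(-.235,.06,.0955),PSI)
E
```

```text
[-0.1043 -0.1096  0.2486]
t 5.65 pos [ 0.5088 -0.1604  0.2486] a 0.0348 off [-0.8741 -1.1279  1.0212] roll -0.003
```

{"name": "apply_moves", "arguments": {
  "steps": [
    {"fingers": -1, "offset": [-0.18, -0.22, 0], "roll": 0},
    {"fingers": -1, "offset": [-0.18, -0.23, 0], "roll": 0},
    {"fingers": -1, "offset": [-0.18, -0.23, 0], "roll": 0},
    {"fingers": -1, "offset": [-0.18, -0.23, 0], "roll": 0},
    {"fingers": -1, "offset": [-0.155, -0.22, 0], "roll": 0}
  ]
}}

```text
clock: 6.15
eef_pos: [0.3708, 0.0014, 0.2484]
eef_rot: [1.0, 0.015, 0.0, 0.0]
wrist_force: [0.9, 1.3, 0.1]
finger_gap: 0.013
finger_force: 39.5
```

{"name": "apply_moves", "arguments": {
  "steps": [
    {"fingers": -1, "offset": [0, 0, 0.25], "roll": 0},
    {"fingers": -1, "offset": [0, 0, 0.25], "roll": 0},
    {"fingers": -1, "offset": [0, 0, 0.25], "roll": 0},
    {"fingers": -1, "offset": [0, 0, 0.2], "roll": 0},
    {"fingers": -1, "offset": [0, 0, 0.05], "roll": 0}
  ]
}}

```text
clock: 6.65
eef_pos: [0.3704, 0.0006, 0.0961]
eef_rot: [1.0, 0.015, -0.002, 0.0]
wrist_force: [-0.9, -1.8, -0.3]
finger_gap: 0.0125
finger_force: 39.6
```

```bash
python3 - <<'E'
from h import *
s=ctrl.read_state()
print(tocon(s['eef_pos']),s['wrist_force'],s['finger_gap']);go(s,con(-.173,.06,.0955),PSI)
# look: bar edges / far boundary
im=ctrl.snapshot("wrist"); g=cv2.cvtColor(im,cv2.COLOR_RGB2GRAY); print(g[6:40:2,280],g[325:370:3,280])
c=ctrl.snapshot("scene"); cv2.imwrite("pics/sc8.png",c[:,:,::-1])
E
```

```text
[-0.2367  0.0563  0.0961] [-0.8932 -1.7678 -0.2615] 0.012531411641839834
t 6.65 pos [0.3704 0.0006 0.0961] a 0.0308 off [ 0.4243 -0.027   0.0021] roll -0.008
[ 37  37  38  38  39  38  36 101 195 197 198 198 198 199 199 199 199] [184 185 183 183 182  60  39  39  38  39  46 113 112 111 111]
```

{"name": "apply_moves", "arguments": {
  "steps": [
    {"fingers": -1, "offset": [0.1, -0.027, 0], "roll": -0.008},
    {"fingers": -1, "offset": [0.12, 0, 0], "roll": 0},
    {"fingers": -1, "offset": [0.12, 0, 0], "roll": 0},
    {"fingers": -1, "offset": [0.084, 0, 0], "roll": 0},
    {"fingers": -1, "offset": [0, 0, 0], "roll": 0}
  ]
}}

```text
clock: 7.25
eef_pos: [0.4376, 0.0073, 0.0994]
eef_rot: [1.0, 0.019, 0.001, 0.0]
wrist_force: [-0.3, 0.4, -1.6]
finger_gap: 0.0125
finger_force: 39.5
```

{"name": "apply_moves", "arguments": {
  "steps": [
    {"fingers": -1, "offset": [0.01, 0, -0.04], "roll": 0},
    {"fingers": -1, "offset": [0.02, 0, -0.05], "roll": 0},
    {"fingers": -1, "offset": [0.03, 0, -0.05], "roll": 0},
    {"fingers": -1, "offset": [0.05, 0, -0.08], "roll": 0},
    {"fingers": -1, "offset": [0.05, 0, -0.08], "roll": 0}
  ]
}}

```text
clock: 7.75
eef_pos: [0.4598, 0.0084, 0.1445]
eef_rot: [1.0, 0.019, 0.0, -0.0]
wrist_force: [-0.4, 0.3, -1.7]
finger_gap: 0.0125
finger_force: 39.5
```

```bash
python3 - <<'E'
from h import *
s=ctrl.read_state()
print(tocon(s['eef_pos']),s['wrist_force'],s['ft_torque'],s['finger_gap'],tool(s))
im=ctrl.snapshot("wrist"); g=cv2.cvtColor(im,cv2.COLOR_RGB2GRAY); print(g[6:40:2,280],g[325:370:3,280])
E
```

```text
[-0.1471  0.0609  0.1445] [-0.4214  0.3165 -1.6648] [0.0005 0.1693 0.0052] 0.012468847480833043 0.03777099763251881
[178 178 178 178 175 176 203 202 203 202 202 204 205 206 202 170 131] [207 206 204 204 205  89  44  43  44  45  40 128 126 119  70]
```

{"name": "apply_moves", "arguments": {
  "steps": [
    {"fingers": -1, "offset": [0.08, 0, -0.065], "roll": 0},
    {"fingers": -1, "offset": [0.08, 0, -0.06], "roll": 0},
    {"fingers": -1, "offset": [0.115, 0, -0.03], "roll": 0},
    {"fingers": -1, "offset": [0.115, 0, -0.025], "roll": 0},
    {"fingers": -1, "offset": [0.115, 0, 0.005], "roll": 0}
  ]
}}

```text
clock: 8.3
eef_pos: [0.536, 0.0112, 0.1705]
eef_rot: [1.0, 0.019, 0.0, -0.0]
wrist_force: [0.4, -0.2, -0.8]
finger_gap: 0.0126
finger_force: 39.5
```

{"name": "apply_moves", "arguments": {
  "steps": [
    {"fingers": -1, "offset": [0.115, 0, 0.008], "roll": 0},
    {"fingers": -1, "offset": [0.1, 0, 0.04], "roll": 0},
    {"fingers": -1, "offset": [0.1, 0, 0.045], "roll": 0},
    {"fingers": -1, "offset": [0.085, 0, 0.065], "roll": 0},
    {"fingers": -1, "offset": [0.085, 0, 0.065], "roll": 0}
  ]
}}

```text
clock: 8.8
eef_pos: [0.6083, 0.014, 0.136]
eef_rot: [1.0, 0.019, 0.0, 0.0]
wrist_force: [-0.4, -0.5, -1.5]
finger_gap: 0.0126
finger_force: 39.6
```

```bash
cat > chk.py <<'E'
from h import *
s=ctrl.read_state()
print(round(s['clock'],2),tocon(s['eef_pos']),s['wrist_force'],s['ft_torque'],s['finger_gap'],tool(s))
im=ctrl.snapshot("wrist"); g=cv2.cvtColor(im,cv2.COLOR_RGB2GRAY); print(g[6:40:2,280],g[325:370:3,280])
a=ctrl.snapshot("side")[:,:,::-1]; cv2.imwrite("pics/last_side.png",a); cv2.imwrite("pics/last_wrist.png",im[:,:,::-1])
E
python3 chk.py
```

```text
8.8 [0.0016 0.061  0.136 ] [-0.3515 -0.489  -1.5196] [-0.028   0.2001  0.0067] 0.012617378958756174 0.037778743919707036
[ 47  48  47  49  49  49  45 125 232 232 232 232 232 232 233 233 233] [223 223 222 222 222  76  49  47  50  49 132 235 234 234 234]
```

{"name": "apply_moves", "arguments": {
  "steps": [
    {"fingers": -1, "offset": [0.05, 0.005, 0.08], "roll": 0},
    {"fingers": -1, "offset": [0.05, 0, 0.09], "roll": 0},
    {"fingers": -1, "offset": [0, 0, 0.06], "roll": 0},
    {"fingers": -1, "offset": [-0.01, 0, 0.04], "roll": 0},
    {"fingers": -1, "offset": [0, 0, 0], "roll": 0}
  ]
}}

```text
clock: 9.4
eef_pos: [0.6204, 0.0137, 0.0946]
eef_rot: [1.0, 0.019, -0.001, 0.0]
wrist_force: [-2.4, -0.3, -0.6]
finger_gap: 0.0129
finger_force: 39.6
```

```bash
python3 chk.py; python3 - <<'E'
from h import *
im=cv2.imread("pics/last_wrist.png"); cv2.imwrite("pics/w9.png",cv2.resize(im[0:420,130:560],(614,600),interpolation=2)) if 0 else None
w=im[60:420,100:460]; w=cv2.resize(w,(500,500),interpolation=2)
sd=cv2.resize(cv2.imread("pics/last_side.png")[140:260,250:370],(300,300),interpolation=2)
sc=cv2.resize(ctrl.snapshot("scene")[:,:,::-1][140:260,230:350],(300,300),interpolation=2)
cv2.imwrite("pics/w9.png",np.hstack([w,np.vstack([sd,sc])[:500]]))
E
```

```text
9.4 [0.0137 0.0603 0.0946] [-2.3847 -0.35   -0.5505] [-0.0221  0.6142  0.0289] 0.012909838916237542 0.03774554359422008
[ 48  47  49  50  48  49  48 116 233 233 234 234 234 234 234 235 234] [224 225 224 223 225  93  50  48  49  51  52 167 236 236 236]
```

View pics/w9.png

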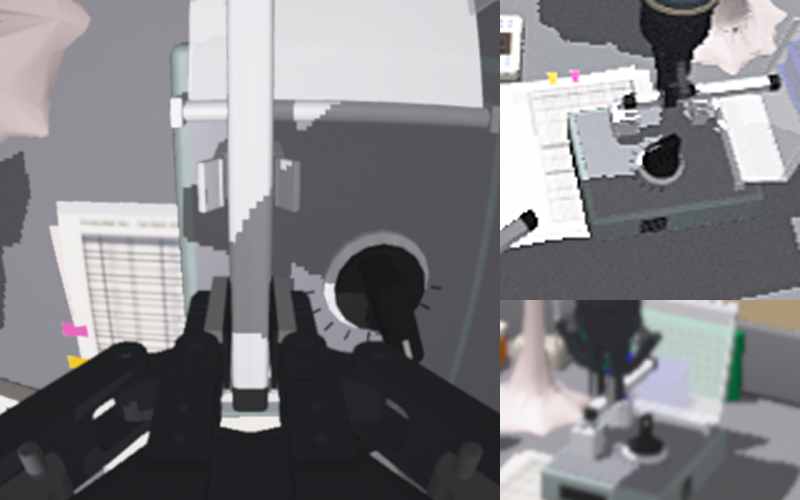

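The view shows the hood open and the bar over the cradles, with the rear cradle at crop columns 198-300 and the bar at 229-273, so they line up. The end stop shows just behind the bar's near end at rows 402-412, and the dial grip points toward the lower right. Next I check the stop's position against the near end.

```bash
python3 - <<'E'
from h import *
s=ctrl.read_state()
im=cv2.imread("pics/last_wrist.png",0); print(im[335:375,264],im[335:375,300])
for r in (348,350,352,354,356,358): print(r,tocon(onz("wrist",(264,r),.084,s))[:2],tocon(onz("wrist",(280,r),s['eef_pos'][2]+.0085,s))[:2])
# dial white line / grip
E
```

```text
[ 40  40  42  46  67 130 183 186 217 230 233 232 230 222 186 154 149 149
 149 148 148 154 166 167 155 178 231 237 235 235 236 237 226 127  35  28
  29  30  31  27] [ 36  39  45  45  54  72  98 112 118 135 156 177 210 195 154 131 117 112
 111 114 123 127 139 139 152 200 212 210 216 231 236 227 131  42  29  31
  30  32  31  28]
348 [-0.0466  0.07  ] [-0.0274  0.0598]
350 [-0.0484  0.07  ] [-0.029   0.0598]
352 [-0.0503  0.0701] [-0.0306  0.0598]
354 [-0.0521  0.0701] [-0.0322  0.0598]
356 [-0.054   0.0702] [-0.0338  0.0598]
358 [-0.0559  0.0702] [-0.0355  0.0598]
```

{"name": "apply_moves", "arguments": {
  "steps": [
    {"fingers": -1, "offset": [-0.005, 0, 0.025], "roll": 0},
    {"fingers": -1, "offset": [0, 0, 0.025], "roll": 0},
    {"fingers": -1, "offset": [0, 0, 0.02], "roll": 0},
    {"fingers": -1, "offset": [0, 0, 0.015], "roll": 0},
    {"fingers": -1, "offset": [0, 0, 0], "roll": 0}
  ]
}}

```text
clock: 10.05
eef_pos: [0.6206, 0.0137, 0.0825]
eef_rot: [1.0, 0.019, -0.0, -0.0]
wrist_force: [-1.4, 0.7, 0.6]
finger_gap: 0.0128
finger_force: 39.6
```

```bash
python3 chk.py
```

```text
10.05 [0.0138 0.0602 0.0825] [-1.4303  0.7382  0.6432] [-0.0078  0.2417  0.0218] 0.012843713616614834 0.037709292353581156
[ 49  49  50  49  49  50  45 142 235 234 234 234 234 234 235 234 235] [226 225 224 224 224  65  50  49  50  51  84 230 228 148 152]
```

{"name": "apply_moves", "arguments": {
  "steps": [
    {"fingers": -1, "offset": [0, 0, 0.01], "roll": 0},
    {"fingers": -1, "offset": [0, 0, 0.007], "roll": 0},
    {"fingers": -1, "offset": [-0.012, 0, 0], "roll": 0},
    {"fingers": -1, "offset": [-0.015, 0, 0], "roll": 0},
    {"fingers": -1, "offset": [0, 0, 0], "roll": 0}
  ]
}}

```text
clock: 10.65
eef_pos: [0.6163, 0.0136, 0.0804]
eef_rot: [1.0, 0.019, -0.0, 0.0]
wrist_force: [-2.7, -0.6, 0.2]
finger_gap: 0.0132
finger_force: 39.6
```

```bash
python3 chk.py
```

```text
10.65 [0.0096 0.0602 0.0804] [-2.7255 -0.5746  0.1674] [-0.0073  0.4537 -0.0407] 0.013182348528913979 0.03774872866686147
[ 49  48  48  48  49  50  46 142 234 233 233 234 234 234 234 234 234] [225 224 224 223 223  77  49  49  50  49 102 230 152 147 166]
```

{"name": "apply_moves", "arguments": {
  "steps": [
    {"fingers": -1, "offset": [0, 0, 0.005], "roll": 0},
    {"fingers": -1, "offset": [0, 0, 0.005], "roll": 0},
    {"fingers": -1, "offset": [-0.007, 0, 0], "roll": 0},
    {"fingers": -1, "offset": [-0.007, 0, 0], "roll": 0},
    {"fingers": -1, "offset": [0, 0, 0], "roll": 0}
  ]
}}

```text
clock: 11.25
eef_pos: [0.615, 0.0135, 0.0791]
eef_rot: [1.0, 0.019, 0.0, -0.0]
wrist_force: [-0.0, 0.4, 4.3]
finger_gap: 0.0126
finger_force: 40.1
```

```bash
python3 chk.py; python3 - <<'E'
from h import *
s=ctrl.read_state()
im=cv2.imread("pics/last_wrist.png",0); print(im[325:365,280]); print(im[335:365,264])
E
```

```text
11.25 [0.0082 0.0602 0.0791] [-0.0151  0.3645  4.3228] [ 0.031   0.0057 -0.0603] 0.01257542062157624 0.037760113092580684
[ 48  48  50  49  49  48  46 125 233 233 233 233 233 233 234 234 234] [224 224 224 223 223  77  51  49  50  49  79 231 152 147 166]
[224 224 224 224 223 223 223 223 223 223 222 222 222 208 148  76  46  49
  51  48  49  49  48  48  50  49  50  48  48  46  78 159 224 231 226 186
 151 145 146 146]
[ 48  48  52  56  62  90 124 131 133 136 139 141 143 147 150 152 151 151
 177 217 229 230 230 230 225 183 149 145 146 146]
```

Thrust has gone and the floor is carrying load, so the bar is seated. Release and lift.

{"name": "apply_moves", "arguments": {
  "steps": [
    {"fingers": -0.5, "offset": [0, 0, 0], "roll": 0},
    {"fingers": -0.4, "offset": [0, 0, 0], "roll": 0},
    {"fingers": -0.4, "offset": [0, 0, 0], "roll": 0},
    {"fingers": -0.4, "offset": [0, 0, -0.05], "roll": 0},
    {"fingers": -0.4, "offset": [0, 0, -0.1], "roll": 0}
  ]
}}

```text
clock: 11.85
eef_pos: [0.6139, 0.0135, 0.101]
eef_rot: [1.0, 0.019, -0.001, -0.0]
wrist_force: [0.1, 0.6, -0.8]
finger_gap: 0.0257
finger_force: 0.0
```

{"name": "apply_moves", "arguments": {
  "steps": [
    {"fingers": -0.4, "offset": [0, 0, -0.2], "roll": 0},
    {"fingers": -0.4, "offset": [0, 0, -0.2], "roll": 0},
    {"fingers": -0.4, "offset": [-0.1, 0.13, -0.2], "roll": 0},
    {"fingers": -0.4, "offset": [-0.15, 0.13, 0], "roll": 0},
    {"fingers": -0.4, "offset": [-0.15, 0.14, 0], "roll": 0}
  ]
}}

```text
clock: 12.35
eef_pos: [0.5568, -0.0492, 0.1927]
eef_rot: [1.0, 0.019, 0.001, 0.0]
wrist_force: [0.2, -0.9, -0.4]
finger_gap: 0.0259
finger_force: 0.0
```

```bash
python3 chk.py; python3 - <<'E'
from h import *
s=ctrl.read_state(); np.save("w10.npy",np.r_[s['eef_pos'],s['eef_rot']])
print(proj("wrist",con(0,0,.095),s),proj("wrist",con(0,0,.063),s),proj("wrist",con(.051,.06,.088),s))
w=cv2.imread("pics/last_wrist.png"); cv2.imwrite("pics/w10.png",w)
w=cv2.resize(w[0:300,130:430],(600,600),interpolation=2)
sd=cv2.resize(cv2.imread("pics/last_side.png")[150:250,265:365],(200,200),interpolation=2)
cv2.imwrite("pics/w10v.png",np.hstack([w,np.vstack([sd,sd*0,sd*0])]))
E
```

```text
12.35 [-0.0522 -0.0003  0.1927] [ 0.2444 -0.892  -0.402 ] [ 0.0598  0.0429 -0.0318] 0.025889206917563187 0.038332428235683426
[208 209 210 210 210 210 211 211 213 214 215 216 215 215 215 215 216] [231 231 231 231 231 201 174  75  75  76  75  74  74  75  74]
[276.8673 144.5358] [277.192  139.8568] [197.8889  79.7854]
```

View pics/w10v.png

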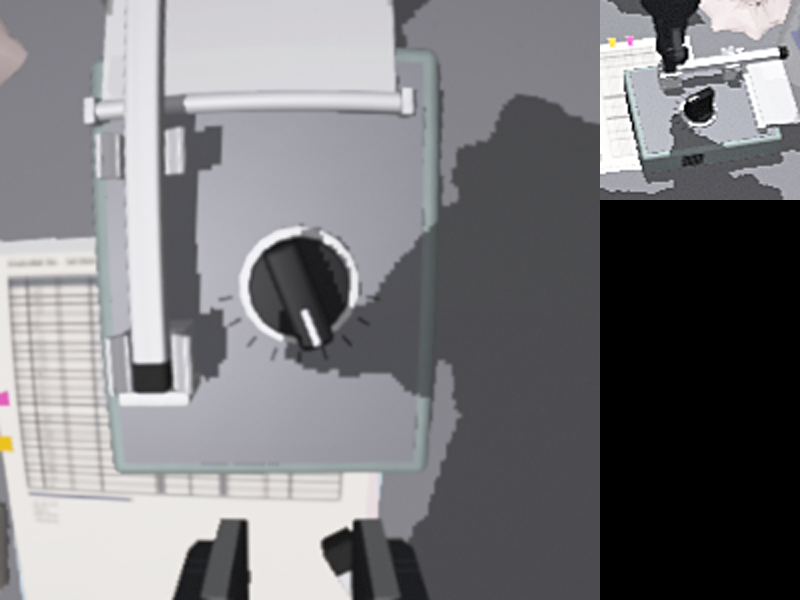

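The bar lies in both cradles behind the stop, and the hood is held open on its own. The dial grip runs from crop (285,247) to its marked end at (314,345).

```bash
python3 - <<'E'
from h import *
v=np.load("w10.npy"); s=dict(eef_pos=v[:3],eef_rot=v[3:])
f=lambda c,z:onz("wrist",(130+c[0]/2,c[1]/2),z,s)
A,B=f((285,250),.095),f((315,345),.095); L1,L2=f((305,310),.095),f((315,343),.095); C=f((299.5,285),.05)
d=A-B; print(A,B,np.linalg.norm(d),(A+B)/2,"ang",np.arctan2(d[1],d[0]),np.arctan2(*(L1-L2)[1::-1]),"ring",C)
s=ctrl.read_state(); a=np.arctan2(d[1],d[0]); print(s['qpos'])
go(s,(.6085,-.0465,.07),a)
E
```

```text
[ 0.6235 -0.0433  0.095 ] [ 0.5879 -0.0557  0.095 ] 0.037689585221669396 [ 0.6057 -0.0495  0.095 ] ang 0.33630185830000353 0.326903111588379 ring [ 0.6053 -0.0493  0.05  ]
[-0.0908  0.3405  0.0379  1.2677 -0.0006  3.0151]
t 12.45 pos [ 0.5551 -0.0507  0.1925] a 0.0357 off [ 0.3562 -0.0158  0.8167] roll -0.383
```

{"name": "apply_moves", "arguments": {
  "steps": [
    {"fingers": -0.2, "offset": [0, 0, 0], "roll": -0.19},
    {"fingers": -0.2, "offset": [0, 0, 0], "roll": -0.19},
    {"fingers": -0.2, "offset": [0, 0, 0], "roll": -0.19},
    {"fingers": -0.2, "offset": [0, 0, 0], "roll": -0.19},
    {"fingers": -0.2, "offset": [0, 0, 0], "roll": -0.19}
  ],
  "newtons": 20
}}

```text
clock: 12.95
eef_pos: [0.5572, -0.0484, 0.1917]
eef_rot: [0.923, 0.385, 0.0, 0.0]
wrist_force: [-0.0, 0.4, 0.0]
finger_gap: 0.034
finger_force: 0.0
```

{"name": "apply_moves", "arguments": {
  "steps": [
    {"fingers": -0.2, "offset": [0, 0, 0], "roll": -0.19},
    {"fingers": -0.2, "offset": [0, 0, 0], "roll": -0.19},
    {"fingers": -0.2, "offset": [0, 0, 0], "roll": -0.19},
    {"fingers": -0.2, "offset": [0, 0, 0], "roll": -0.19},
    {"fingers": -0.2, "offset": [0, 0, 0], "roll": -0.19}
  ]
}}

```text
clock: 13.45
eef_pos: [0.5572, -0.0484, 0.1917]
eef_rot: [0.719, 0.695, 0.0, 0.0]
wrist_force: [0.2, -0.5, 0.6]
finger_gap: 0.0341
finger_force: 0.0
```

{"name": "apply_moves", "arguments": {
  "steps": [
    {"fingers": -0.2, "offset": [0, 0, 0], "roll": -0.19},
    {"fingers": -0.2, "offset": [0, 0, 0], "roll": -0.19},
    {"fingers": -0.2, "offset": [0, 0, 0], "roll": -0.19},
    {"fingers": -0.2, "offset": [0, 0, 0], "roll": -0.19},
    {"fingers": -0.2, "offset": [0, 0, 0], "roll": -0.19}
  ]
}}

```text
clock: 13.95
eef_pos: [0.5573, -0.0484, 0.1917]
eef_rot: [0.416, 0.909, 0.0, 0.0]
wrist_force: [-0.5, -0.8, 0.3]
finger_gap: 0.0339
finger_force: 0.0
```

{"name": "apply_moves", "arguments": {
  "steps": [
    {"fingers": -0.2, "offset": [0, 0, 0], "roll": -0.19},
    {"fingers": -0.2, "offset": [0, 0, 0], "roll": -0.19},
    {"fingers": -0.2, "offset": [0, 0, 0], "roll": -0.19},
    {"fingers": -0.2, "offset": [0, 0, 0], "roll": -0.19},
    {"fingers": -0.2, "offset": [0, 0, 0], "roll": -0.19}
  ]
}}

```text
clock: 14.45
eef_pos: [0.5573, -0.0484, 0.1917]
eef_rot: [0.056, 0.998, 0.0, 0.0]
wrist_force: [0.5, -0.2, -0.0]
finger_gap: 0.0343
finger_force: 0.0
```

```bash
python3 - <<'E'
from h import *
s=ctrl.read_state(); print(s['qpos'],s['wrist_force'],s['finger_gap'])
go(s,(.6075,-.048,.13),.332+np.pi if tool(s)>0 else .332-np.pi)
im=ctrl.snapshot("wrist"); cv2.imwrite("pics/w11.png",im[:,:,::-1])
print(proj("wrist",(.6075,-.048,.063),s))
E
```

```text
[-0.0867  0.3449  0.0421  1.2677  0.0001  0.0263] [ 0.4547 -0.1778 -0.0348] 0.0342590326775787
t 14.45 pos [ 0.5573 -0.0484  0.1917] a 3.0286 off [-0.3324  0.0401  0.4114] roll -0.567
[286.5268 249.4887]
```

{"name": "apply_moves", "arguments": {
  "steps": [
    {"fingers": -0.2, "offset": [-0.16, 0.02, 0], "roll": 0},
    {"fingers": -0.2, "offset": [-0.172, 0.02, 0], "roll": 0},
    {"fingers": -0.2, "offset": [0, 0, 0.1], "roll": -0.19},
    {"fingers": -0.2, "offset": [0, 0, 0.15], "roll": -0.19},
    {"fingers": -0.2, "offset": [0, 0, 0.15], "roll": -0.187}
  ]
}}

```text
clock: 15.0
eef_pos: [0.6077, -0.0484, 0.1309]
eef_rot: [-0.164, 0.987, -0.0, 0.0]
wrist_force: [0.1, 0.2, -0.4]
finger_gap: 0.0339
finger_force: 0.0
```

```bash
python3 - <<'E'
from h import *
s=ctrl.read_state(); im=ctrl.snapshot("wrist"); cv2.imwrite("pics/w12.png",im[:,:,::-1])
go(s,(.6075,-.048,.069),.332-np.pi); print(s['qpos'][5])
g=cv2.cvtColor(im,cv2.COLOR_RGB2GRAY); c=proj("wrist",(.6075,-.048,.063),s); print(c)
# white marker line: bright pixels inside the dial disc
x,y=c.astype(int); m=np.zeros_like(g); cv2.circle(m,(x,y),40,255,-1)
n,l,st,ce=cv2.connectedComponentsWithStats(((g<70)&(m>0)).astype(np.uint8)); print(st[1:][st[1:,4]>80],ce[1:][st[1:,4]>80])
w=((g>130)&(m>0)).astype(np.uint8); n,l,st,ce=cv2.connectedComponentsWithStats(w)
for i in range(1,n):
    if st[i,4]>15:
        pts=np.argwhere(l==i)[:,::-1].astype(np.float32); print(st[i],ce[i],cv2.minAreaRect(pts))
E
```

```text
t 15.0 pos [ 0.6077 -0.0484  0.1309] a -2.8127 off [0.0005 0.003  0.4124] roll -0.004
-0.4084550918774584
[281.6875 223.0333]
[[ 253  193   60   71 2838]] [[282.4457 225.0546]]
[ 245  183   77   77 1142] [294.3065 211.1331] ((290.2291259765625, 213.9450225830078), (79.30010986328125, 53.441375732421875), 45.545658111572266)
[279 214   6  22  87] [281.1954 223.8046] ((281.1844482421875, 224.52870178222656), (21.18536376953125, 4.61732292175293), 84.80557250976562)
[253 248  21  15 177] [264.8531 254.    ] ((264.1000061035156, 253.20001220703125), (22.452171325683594, 11.700427055358887), 18.434947967529297)
```

{"name": "apply_moves", "arguments": {
  "steps": [
    {"fingers": -0.2, "offset": [0, 0.003, 0.12], "roll": 0},
    {"fingers": -0.2, "offset": [0, 0, 0.12], "roll": 0},
    {"fingers": -0.2, "offset": [0, 0, 0.1], "roll": 0},
    {"fingers": -0.2, "offset": [0, 0, 0.06], "roll": 0},
    {"fingers": -0.4, "offset": [0, 0, 0], "roll": 0}
  ]
}}

```text
clock: 15.55
eef_pos: [0.6065, -0.0481, 0.0708]
eef_rot: [-0.161, 0.987, 0.0, -0.001]
wrist_force: [-0.6, 0.1, 0.3]
finger_gap: 0.026
finger_force: 0.0
```

{"name": "apply_moves", "arguments": {
  "steps": [
    {"fingers": -1, "offset": [0, 0, 0], "roll": 0},
    {"fingers": -1, "offset": [0, 0, 0], "roll": 0},
    {"fingers": -1, "offset": [0, 0, 0], "roll": 0},
    {"fingers": -1, "offset": [0, 0, 0], "roll": 0},
    {"fingers": -1, "offset": [0, 0, 0], "roll": 0}
  ],
  "newtons": 20
}}

```text
clock: 16.05
eef_pos: [0.6069, -0.047, 0.0721]
eef_rot: [-0.162, 0.987, 0.001, 0.0]
wrist_force: [-1.6, 9.0, -3.2]
finger_gap: 0.0136
finger_force: 20.8
```

```bash
cat > st.py <<'E'
from h import *
s=ctrl.read_state(); print(round(s['clock'],2),s['eef_pos'],"a",tool(s),"q6",s['qpos'][5],"F",s['wrist_force'],"T",s['ft_torque'],"gap",s['finger_gap'],s['finger_force'],"tau6",s['joint_efforts'][5])
E
python3 st.py
```

```text
16.05 [ 0.6069 -0.047   0.0721] a -2.8162030966295712 q6 -0.4038445054794901 F [-1.6452  9.0135 -3.1536] T [1.8786 0.4546 0.0216] gap 0.013620853338455315 20.843777060508728 tau6 -0.02782094059512019
```

{"name": "apply_moves", "arguments": {
  "steps": [
    {"fingers": -1, "offset": [0, 0.01, 0], "roll": 0},
    {"fingers": -1, "offset": [0, 0, 0], "roll": 0.03},
    {"fingers": -1, "offset": [0, 0, 0], "roll": 0.04},
    {"fingers": -1, "offset": [0, 0, 0], "roll": 0.04},
    {"fingers": -1, "offset": [0, 0, 0], "roll": 0.04}
  ]
}}

```text
clock: 16.55
eef_pos: [0.6068, -0.0468, 0.072]
eef_rot: [-0.102, 0.995, 0.0, 0.0]
wrist_force: [1.1, 1.8, -1.4]
finger_gap: 0.0137
finger_force: 21.1
```

```bash
python3 st.py
```

```text
16.55 [ 0.6068 -0.0468  0.072 ] a -2.936558328681068 q6 -0.2821125376588794 F [ 1.0549  1.7806 -1.3664] T [0.3234 0.0268 0.0664] gap 0.01368643167534467 21.14336997270584 tau6 -0.7830897532403469
```

{"name": "apply_moves", "arguments": {
  "steps": [
    {"fingers": -1, "offset": [0, 0, 0], "roll": 0.08},
    {"fingers": -1, "offset": [0, 0, 0], "roll": 0.08},
    {"fingers": -1, "offset": [0, 0, 0], "roll": 0.08},
    {"fingers": -1, "offset": [0, 0, 0], "roll": 0.08},
    {"fingers": -1, "offset": [0, 0, 0], "roll": 0.08}
  ]
}}

```text
clock: 17.05
eef_pos: [0.6068, -0.0469, 0.072]
eef_rot: [0.055, 0.998, 0.0, 0.0]
wrist_force: [0.1, 1.0, -1.2]
finger_gap: 0.0139
finger_force: 21.1
```

```bash
python3 st.py
```

```text
17.05 [ 0.6068 -0.0469  0.072 ] a 3.031082272928279 q6 0.03332518565613963 F [ 0.0976  1.0429 -1.179 ] T [0.1506 0.0285 0.0459] gap 0.013870055768590394 21.142095923423767 tau6 -1.6134481877088547
```

{"name": "apply_moves", "arguments": {
  "steps": [
    {"fingers": -1, "offset": [0, 0, 0], "roll": 0.04},
    {"fingers": -1, "offset": [0, 0, 0], "roll": 0.04},
    {"fingers": -1, "offset": [0, 0, 0], "roll": 0.04},
    {"fingers": -1, "offset": [0, 0, 0], "roll": 0.02},
    {"fingers": -1, "offset": [0, 0, 0], "roll": 0.02}
  ]
}}

```text
clock: 17.55
eef_pos: [0.6068, -0.0469, 0.072]
eef_rot: [0.116, 0.993, -0.0, 0.0]
wrist_force: [-1.1, 0.1, 3.5]
finger_gap: 0.0135
finger_force: 21.8
```

```bash
python3 st.py
```

```text
17.55 [ 0.6068 -0.0469  0.072 ] a 2.908417058238286 q6 0.15599359869544166 F [-1.127   0.0507  3.5441] T [-0.0545  0.1585  0.1008] gap 0.01346430335168181 21.79872840642929 tau6 -0.27723055332899094
```

{"name": "apply_moves", "arguments": {
  "steps": [
    {"fingers": -1, "offset": [0, 0, 0], "roll": 0.022},
    {"fingers": -1, "offset": [0, 0, 0], "roll": 0.022},
    {"fingers": -1, "offset": [0, 0, 0], "roll": 0.022},
    {"fingers": -1, "offset": [0, 0, 0], "roll": 0.022},
    {"fingers": -1, "offset": [0, 0, 0], "roll": 0.022}
  ]
}}

```text
clock: 18.05
eef_pos: [0.6068, -0.047, 0.072]
eef_rot: [0.159, 0.987, -0.0, 0.001]
wrist_force: [-1.0, 0.0, 6.2]
finger_gap: 0.0134
finger_force: 22.2
```

```bash
python3 st.py
```

```text
18.05 [ 0.6068 -0.047   0.072 ] a 2.8220402680062073 q6 0.24234439208637448 F [-0.9583  0.0272  6.1704] T [-0.0521  0.2528  0.0282] gap 0.013396844087541231 22.171685993671417 tau6 -0.40715379640460014
```

{"name": "apply_moves", "arguments": {
  "steps": [
    {"fingers": -1, "offset": [0, 0, 0], "roll": 0.02},
    {"fingers": -1, "offset": [0, 0, 0], "roll": 0.02},
    {"fingers": -1, "offset": [0, 0, 0], "roll": 0.02},
    {"fingers": -1, "offset": [0, 0, 0], "roll": 0.02},
    {"fingers": -1, "offset": [0, 0, 0], "roll": 0}
  ]
}}

```text
clock: 18.55
eef_pos: [0.6068, -0.047, 0.0719]
eef_rot: [0.19, 0.982, -0.0, 0.0]
wrist_force: [-0.3, 0.4, 6.4]
finger_gap: 0.0137
finger_force: 22.2
```

```bash
python3 st.py
```

```text
18.55 [ 0.6068 -0.047   0.0719] a 2.759244861994504 q6 0.3050999192115806 F [-0.2889  0.4261  6.4338] T [-0.0089  0.341  -0.0213] gap 0.013741036335317891 22.169137001037598 tau6 0.28284111991524696
```

{"name": "apply_moves", "arguments": {
  "steps": [
    {"fingers": -1, "offset": [0, 0, 0], "roll": 0.018},
    {"fingers": -1, "offset": [0, 0, 0], "roll": 0.018},
    {"fingers": -1, "offset": [0, 0, 0], "roll": 0.018},
    {"fingers": -1, "offset": [0, 0, 0], "roll": 0.018},
    {"fingers": -1, "offset": [0, 0, 0], "roll": 0.018}
  ]
}}

```text
clock: 19.05
eef_pos: [0.6068, -0.047, 0.0719]
eef_rot: [0.225, 0.974, -0.0, 0.001]
wrist_force: [-0.8, 0.1, 7.5]
finger_gap: 0.0134
finger_force: 22.2
```

```bash
python3 st.py
```

```text
19.05 [ 0.6068 -0.047   0.0719] a 2.6886396092595573 q6 0.37569883103766194 F [-0.7959  0.1388  7.4609] T [-0.1096  0.3329  0.0922] gap 0.013431535149089957 22.170364558696747 tau6 -0.3238203562796116
```

{"name": "apply_moves", "arguments": {
  "steps": [
    {"fingers": -1, "offset": [0, 0, 0], "roll": 0.018},
    {"fingers": -1, "offset": [0, 0, 0], "roll": 0.018},
    {"fingers": -1, "offset": [0, 0, 0], "roll": 0.018},
    {"fingers": -1, "offset": [0, 0, 0], "roll": 0.018},
    {"fingers": -1, "offset": [0, 0, 0], "roll": 0.018}
  ]
}}

```text
clock: 19.55
eef_pos: [0.6068, -0.0471, 0.072]
eef_rot: [0.259, 0.966, -0.0, 0.001]
wrist_force: [-0.9, -0.5, 6.8]
finger_gap: 0.0137
finger_force: 22.2
```

```bash
python3 st.py
```

```text
19.55 [ 0.6068 -0.0471  0.072 ] a 2.6179360857427048 q6 0.4463928357280859 F [-0.9084 -0.4832  6.8461] T [-0.1488  0.3664  0.0458] gap 0.013670814006538568 22.197413742542267 tau6 -0.32358432188630104
```

{"name": "apply_moves", "arguments": {
  "steps": [
    {"fingers": -1, "offset": [0, 0, 0], "roll": 0.018},
    {"fingers": -1, "offset": [0, 0, 0], "roll": 0.018},
    {"fingers": -1, "offset": [0, 0, 0], "roll": 0.018},
    {"fingers": -1, "offset": [0, 0, 0], "roll": 0.018},
    {"fingers": -1, "offset": [0, 0, 0], "roll": 0.018}
  ]
}}

```text
clock: 20.05
eef_pos: [0.6067, -0.0471, 0.072]
eef_rot: [0.293, 0.956, -0.0, 0.0]
wrist_force: [-2.3, -0.6, 7.1]
finger_gap: 0.0135
finger_force: 22.2
```

```bash
python3 st.py
```

```text
20.05 [ 0.6067 -0.0471  0.072 ] a 2.547253141747807 q6 0.5170737314598893 F [-2.335  -0.5743  7.0647] T [-0.1445  0.3864  0.0628] gap 0.013478119644135337 22.21451997756958 tau6 -0.32347901724278927
```

{"name": "apply_moves", "arguments": {
  "steps": [
    {"fingers": -1, "offset": [0, 0, 0], "roll": 0.018},
    {"fingers": -1, "offset": [0, 0, 0], "roll": 0.018},
    {"fingers": -1, "offset": [0, 0, 0], "roll": 0.018},
    {"fingers": -1, "offset": [0, 0, 0], "roll": 0.018},
    {"fingers": -1, "offset": [0, 0, 0], "roll": 0.018}
  ]
}}

```text
clock: 20.55
eef_pos: [0.6067, -0.0471, 0.0719]
eef_rot: [0.326, 0.945, -0.0, 0.0]
wrist_force: [-1.6, -1.6, 7.4]
finger_gap: 0.0137
finger_force: 22.2
```

```bash
python3 st.py
```

```text
20.55 [ 0.6067 -0.0471  0.0719] a 2.4765385971725324 q6 0.5877949357559955 F [-1.603  -1.5752  7.4038] T [-0.1804  0.3984  0.0784] gap 0.013700174400248616 22.22917377948761 tau6 -0.3233011532574892
```

{"name": "apply_moves", "arguments": {
  "steps": [
    {"fingers": -1, "offset": [0, 0, 0], "roll": 0.018},
    {"fingers": -1, "offset": [0, 0, 0], "roll": 0.018},
    {"fingers": -1, "offset": [0, 0, 0], "roll": 0.018},
    {"fingers": -1, "offset": [0, 0, 0], "roll": 0.018},
    {"fingers": -1, "offset": [0, 0, 0], "roll": 0.018}
  ]
}}

```text
clock: 21.05
eef_pos: [0.6067, -0.0471, 0.0719]
eef_rot: [0.36, 0.933, -0.0, 0.0]
wrist_force: [-1.6, -0.8, 7.0]
finger_gap: 0.0138
finger_force: 22.2
```

```bash
python3 st.py
```

```text
21.05 [ 0.6067 -0.0471  0.0719] a 2.4058334153714656 q6 0.658483657572526 F [-1.5596 -0.7586  6.9607] T [-0.2249  0.4326  0.0607] gap 0.01382654057916775 22.244246900081635 tau6 -0.3232442680746317
```

{"name": "apply_moves", "arguments": {
  "steps": [
    {"fingers": -1, "offset": [0, 0, 0], "roll": 0.018},
    {"fingers": -1, "offset": [0, 0, 0], "roll": 0.018},
    {"fingers": -1, "offset": [0, 0, 0], "roll": 0.018},
    {"fingers": -1, "offset": [0, 0, 0], "roll": 0.018},
    {"fingers": -1, "offset": [0, 0, 0], "roll": 0.018}
  ]
}}

```text
clock: 21.55
eef_pos: [0.6067, -0.0471, 0.0719]
eef_rot: [0.392, 0.92, -0.0, 0.0]
wrist_force: [-2.3, -1.2, 6.8]
finger_gap: 0.0139
finger_force: 23.2
```

```bash
python3 st.py
```

```text
21.55 [ 0.6067 -0.0471  0.0719] a 2.3355024755158738 q6 0.728875354451812 F [-2.2807 -1.1822  6.8013] T [-0.2151  0.4797  0.4024] gap 0.013873115992804684 23.21094810962677 tau6 0.026735388091765344
```

The torque jumped to 0.40 N m, so this is the end stop. Relax slightly, open and leave.

{"name": "apply_moves", "arguments": {
  "steps": [
    {"fingers": -0.9, "offset": [0, 0, 0], "roll": -0.008},
    {"fingers": -0.3, "offset": [0, 0, 0], "roll": 0},
    {"fingers": -0.3, "offset": [0, 0, 0], "roll": 0},
    {"fingers": -0.3, "offset": [0, 0, -0.1], "roll": 0},
    {"fingers": -0.3, "offset": [0, 0, -0.2], "roll": 0}
  ]
}}

```text
clock: 22.05
eef_pos: [0.6049, -0.0467, 0.1148]
eef_rot: [0.389, 0.921, -0.001, -0.002]
wrist_force: [0.5, 0.6, 0.2]
finger_gap: 0.0298
finger_force: 0.0
```

{"name": "apply_moves", "arguments": {
  "steps": [
    {"fingers": -0.3, "offset": [0, 0, -0.3], "roll": 0},
    {"fingers": -0.3, "offset": [0, 0, -0.3], "roll": 0},
    {"fingers": -0.3, "offset": [0, 0, -0.2], "roll": 0},
    {"fingers": -0.3, "offset": [0, 0, 0], "roll": 0},
    {"fingers": -0.3, "offset": [0, 0, 0], "roll": 0}
  ]
}}

```text
clock: 22.55
eef_pos: [0.6067, -0.0469, 0.2364]
eef_rot: [0.389, 0.921, 0.0, 0.0]
wrist_force: [-1.4, -0.4, 0.5]
finger_gap: 0.0301
finger_force: 0.0
```

```bash
python3 st.py; python3 - <<'E'
from h import *
# compare scene after seating (side crop) with now: bar and hood regions
s=ctrl.read_state(); im=ctrl.snapshot("wrist"); cv2.imwrite("pics/w13.png",im[:,:,::-1])
g=cv2.cvtColor(im,cv2.COLOR_RGB2GRAY)
for n,X in(("bar mid",con(.03,.06,.088)),("bar near dark",con(-.034,.06,.088)),("bar far",con(.1,.06,.088)),("floor gap",con(.03,.03,.05))):
    u=proj("wrist",X,s); print(n,u,g[int(u[1]),int(u[0])] if 0<=u[0]<560 and 0<=u[1]<420 else None)
# white marker angle on dial
c=proj("wrist",con(0,0,.095),s).astype(int); m=np.zeros_like(g); cv2.circle(m,tuple(int(v) for v in c),22,255,-1)
n,l,st,ce=cv2.connectedComponentsWithStats(((g>140)&(m>0)).astype(np.uint8))
for i in range(1,n):
    if st[i,4]>10:
        p=onz("wrist",ce[i],.095,s); q=tocon(p); print(st[i],q,"marker ang",np.arctan2(q[1],q[0]))
E
```

```text
22.55 [ 0.6067 -0.0469  0.2364] a 2.3426075859111144 q6 0.7218644953757238 F [-1.3855 -0.4274  0.4771] T [-0.0781 -0.017  -0.0074] gap 0.030145572689033596 0.0 tau6 0.0044423004146665335
bar mid [347.7755 168.7285] 226
bar near dark [297.2421 121.3413] 48
bar far [395.0981 216.1188] 223
floor gap [320.6748 182.0136] 147
[278 175   4  16  61] [-0.009   0.0087  0.095 ] marker ang 2.374792287237935
[288 189  15  27 158] [0.0152 0.0032 0.095 ] marker ang 0.20805433152694397
[258 191  14  25 120] [-0.0058 -0.0159  0.095 ] marker ang -1.9181900007711241
```

```bash
python3 -c "
from station import ctrl
print(ctrl.job_done())"
```

```text
the job is handed in; nothing more can be done
None
```

The end state is as asked, but I broke a limit on the way: while regripping the bar I pressed the fingertips on the worktop and the wrist read 171 N, over the 120 N limit, so it may be judged failed. The hood stands propped by the 180 mm bar in both cradles behind the stop, the dial was turned about 1.13 rad clockwise to a felt stop (0.40 N m at release, right at the slip level of about 0.4), the bottle and timer were never approached, and I handed it in at about 22.6 s.

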